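# Clamp a brass bar in the sawing jig

### The arm

A 6-joint arm with a two-finger parallel gripper is mounted at the origin on a cart in front of the work surface, level with it; the furniture and walls round the work are solid. World frame = base frame: x ahead of the robot, y to its left, z up, the work surface at z = 0. Lengths are in mm, angles in rad, forces in N, time in s.
With the tool pointing down it reaches from about 400 to 825 mm from the base axis. Payload 7 kg.
Tool frame: the origin (TCP) lies midway between the tips of the shut fingers; the grasp point (between the pads) lies 19 mm behind it (robot.pinch_z is the distance from the TCP to the grasp point, in mm); z points along the fingers, y is the direction in which the jaws open and shut (so a half turn about z gives the same grasp; the last joint's range is limited). The gripper opens to 88 mm and grips with 3 to 60 N. Pads are 19 mm wide; open, the fingers measure 130 mm over their backs; the gripper's body (78 mm by 193 mm) begins 47 mm behind the grasp point.
Start: joints at [-0.853, 0.359, 0.012, 0, -1.224, -0.288], TCP at [281.237, -613.597, 226.561] pointing down, gripper open.
Joint ranges: [-3.07, 3.07], [-1.43, 2.12], [-1.02, 1.25], [-3.03, 1.67], [-3.05, -0], [-3.03, 3.03]. Speed limits (rad/s): [2.39, 2.39, 3.01, 3.14, 3.14, 3.14].

### API

Orientations are given as a unit quaternion [x, y, z, w].
In Python, from rig import robot, imaging gives the robot as it stands. The module is installed in compiled form; this text tells all that it offers. Calls block until the motion is done:
- robot.move_to(position, orientation): joint-space move of the TCP to a pose.
- robot.servo_line(position, frame=None, vel=150): straight line of the TCP; frame=None keeps the orientation; vel is the mean speed in mm/s.
- robot.move_joints(angles): joint-space move.
- robot.move_gripper(opening): opening from 0.0 (shut) to 1.0 (fully open); the grip force is fixed at half the most; returns when the fingers have stopped.
- robot.hold(seconds).
- robot.solve_ik(position, orientation): joint angles nearest the present ones, or None.
- imaging.snapshot(name): name is "scene" or "top" or "wrist"; returns the picture (480x640x3 uint8, red, green, blue); there is no depth.
- imaging.calibration(name): a dict with "intrinsics" (3x3 intrinsics, pixels), "rvec" (rotation vector, rad) and "tvec" (3), from world to camera coordinates, as OpenCV has them. Camera axes: x right, y down, z forward; pixel columns grow to the right and rows downward; lengths in mm; the calibration is good to about 2 mm. A picture is of the moment at which its call begins: read the wrist's pose just before it. calibration takes no time and is no camera call; for the wrist camera it gives the pose at the moment of the call.
A pose or a line that the arm cannot do raises robot.IKError and nothing moves.
- robot.finish_job(): hands the job in, once; it reports no verdict.
Trained networks look in the newest picture that a camera, given by its name, has taken for a name from the list of things; names that differ only in an ending like _2 or _b are one class to them, and where a whole thing is asked for, a point or a joint stands for the part that bears it (a point fixed in the world has none). Each returns a list of dicts, best first, with "score" (0 to 1); they miss things now and then, are a little off and sometimes report something else, mostly with a low value. They report only what shows in the picture. A call takes as long as a camera call.
- imaging.recognise(camera, target): "rect" ([centre column, centre row, width, height] as shares, 0 to 1, of the picture: columns of its width, rows of its height, round what is visible of it).
- imaging.place_of(camera, target): "centre" ([column, row] as shares, 0 to 1, of the picture: columns of its width, rows of its height: a listed point, or the origin of a listed thing).
Readings, each from a call of its own:
- robot.current_time_s(): time.
- robot.current_q(): joint angles.
- robot.current_joint_velocities(): joint speeds.
- robot.current_tau(): joint torques, N m.
- robot.current_ee_pos(): TCP position.
- robot.current_tcp_rot(): TCP orientation.
- robot.current_contact_force(): force on the tool from outside, world axes, zero at the start.
- robot.current_ft_torque(): the same for the moment, N m.
- robot.current_grip_width(): opening from 0.0 (shut) to 1.0 (fully open).
Only numpy, scipy, OpenCV 4.12 (cv2) and the standard library are available. Lean on these libraries where they do the work, as an engineer would, in place of code of your own. Each camera call takes 0.05 s, during which the arm holds its last target. There are 200 camera calls.

### The job

Get the brass bar ready for sawing in the jig: with the orange stick, push the bar along the jig's channel until its front end is home against the end stop, and lay the stick down on the bench. Then pull the black knob up against its spring, turn it clockwise so that its thread catches, and screw it on until the hook holds the bar firmly up against the ledge, the bar still at the stop. Do not disturb the other tools.

Things in the scene. Friction and masses are not known exactly. Their poses are not given: they have to be found in the camera images.
- jig: Sawing jig fixed to the bench, aluminium and steel. Origin on the bench under the channel, z up, +x the feed direction (from the flared mouth to the end stop), +y the side of the clamp (away from the robot). Base plate x = -82 to 80, y = -26 to 60 mm, 10 mm thick. The channel runs along x at y = 0. Nothing but the knob stands higher than z = 62 mm
- channel_mouth (a point): point on the channel floor (z = 30 mm over the bench), mid-width, where the parallel walls begin; axes as the jig. Channel open at the top, 17 mm wide, walls 12 mm high over the floor and 8.5 mm thick; in front of this point a flared mouth sticks out 15 mm, 33 mm wide inside and 45 mm outside. Stop, ledge and this point lie on one line along x
- channel_stop (a point): point on the channel floor, mid-width, on the face of the end stop that the bar's front must touch, 138 mm from the channel_mouth point; axes as the jig. The stop is 19 mm high. Steel saw guides stand 26 mm over the floor on both walls, 7 to 29 mm before it
- ledge (a point): centre of the underside of the steel ledge that bridges the channel, 25 mm long, 9 mm thick, 11 mm above the channel floor; the bar passes under it with 3 mm to spare. Under it the floor is cut away for the hook, which comes up from below
- bush_top (a point): centre of the top face (62 mm over the bench) of the fixed brass bush, 42 mm across, under the knob, on the vertical screw axis 34 mm to +y of the ledge point; the aluminium block that carries it is 50 x 38 mm, its top 12 mm lower. The left-hand thread in it has three starts, 2.09 rad apart
- knob_top (a point): centre of the top of the black ribbed round knob of the clamp screw, diameter 34 mm, grip height 22 mm, free all round; at rest its top is 26.5 mm above the bush top. A white tick on its top shows its angle. It rises with the hook
- hook (a joint): height (m) of hook, screw and knob over their rest. Spring and weight hold them down at 0 (5 N to lift, 8 N at 10 mm). Out of the thread, the knob can be pulled up 7 to 10 mm (more at a greater screw angle) until the thread stops it; let go there, it drops back. At 0.010 the hook touches the bar, at 0.013 it has lifted it 3 mm to the ledge
- screw (a joint): angle (rad) of knob and screw, growing clockwise seen from above; 1.0 to 1.7 at the start. Turns with 0.1 N m, down at rest without effect. Pulled up to its stop and turned clockwise it rises 2.6 mm per radian along the thread start and catches on passing 2.1 (or any 2.09 later); it then stays when let go. It clamps 1.3 rad after catching and is firm 1.5 to 1.8 rad after, at 0.2 to 0.3 N m
- bar: square-edged brass bar 100 x 14 x 8 mm, 95 g, with a scribed line near the front end. Origin at the centre of its underside, x along it to its front end. At the start it lies in the channel, front end at the ledge, rear end standing 14 to 28 mm out of the channel_mouth point
- bar_front (a point): mid-width of the lower edge of the bar's front end
- bar_rear (a point): mid-width of the lower edge of the bar's rear end, where the stick pushes
- orange_stick: straight orange work stick, 9 mm wide, 135 mm long, 6 mm high, lying on the bench to the robot's left of the middle. Origin at the centre of its underside, y along it (both ends alike)
- saw_frame: jeweller's saw frame with black handle, 111 x 231 x 26 mm, lying to the right of the jig; leave it alone
- caliper: slide caliper, 56 x 200 x 13 mm, at the left; leave it alone
- red_file: needle file with red handle, 173 mm long, at the left; leave it alone
- green_file: needle file with green handle, 173 mm long, at the left; leave it alone
- charcoal_block: black block, 64 x 117 x 30 mm, at the left behind; leave it alone
- borax_dish: white dish, 72 mm across, 18 mm high, behind the jig's mouth; leave it alone

How it is judged:
By the outcome, as a careful person would: the job done as asked, in the order asked, and still so for the second after the job is handed in, with the robot touching nothing.
It also fails if it takes over 67 s, if anything falls off the work surface, if the arm or the gripper's body presses on something with over 40 N, if the wrist force passes 120 N, or if a joint passes its speed limit or range.

## Working session

There is one attempt and no reset: what is moved stays moved. The work goes in short steps, each a Python script; the robot and the scene stay as the last script left them, time stands still between calls to the robot, and variables do not carry over. Pictures are saved under pics/ and viewed, about 8 in all and at most 12, crops included, and the job is handed in when it is done.

```bash
mkdir -p pics
cat > h.py <<'E'
import numpy as np, cv2
from rig import robot, imaging
from scipy.spatial.transform import Rotation as R
def snap(c,f=None):
    cal=imaging.calibration(c); im=imaging.snapshot(c)
    if f: cv2.imwrite('pics/'+f, cv2.cvtColor(im,cv2.COLOR_RGB2BGR))
    return im,cal
def ray(cal,uv):
    K=np.array(cal["intrinsics"]);Rm=cv2.Rodrigues(np.array(cal["rvec"],float))[0];t=np.array(cal["tvec"],float).ravel()
    o=-Rm.T@t; d=Rm.T@np.linalg.solve(K,[uv[0],uv[1],1]); return o,d
def at(cal,uv,z):
    o,d=ray(cal,uv); return o+d*(z-o[2])/d[2]
def proj(cal,p):
    return cv2.projectPoints(np.array(p,float).reshape(-1,3),np.array(cal["rvec"],float),np.array(cal["tvec"],float),np.array(cal["intrinsics"],float),None)[0].reshape(-1,2)
def find(c,cal,n,z,k=1):
    r=imaging.place_of(c,n)[:k]
    for d in r:
        uv=np.array(d["centre"])*[640,480]; print(c,n,round(d["score"],2),uv.round(1),at(cal,uv,z).round(1))
    if not r: print(c,n,'none')
    return r
def down(yaw): # tool z down, tool y at angle yaw+90 
    return (R.from_euler('z',yaw)*R.from_euler('x',np.pi)).as_quat()
E
python3 - <<'E'
from h import *
print(robot.current_time_s(),robot.current_tcp_rot(),robot.current_contact_force())
for c in("top","scene"):
    im,cal=snap(c,c+'0.png'); print(c,ray(cal,(320,240)))
    for n,z in(("jig",0),("channel_mouth",30),("channel_stop",30),("ledge",41),("bush_top",62),("knob_top",88.5),("bar_front",30),("bar_rear",30),("orange_stick",0)): find(c,cal,n,z)
E
```

```text
0.0 [-2.13183168e-01  9.77011915e-01  7.76373785e-04 -2.28451400e-04] [ 0.28484528 -1.23187136  0.33672104]
top (array([ 461.26502303,   39.81584735, 1478.9268067 ]), array([ 0.04909995,  0.00761968, -0.99878066]))
top jig 0.88 [322.5 219.4] [586.7  44.7   0. ]
top channel_mouth 0.66 [293.4 224. ] [572.7 117.6  30. ]
top channel_stop 0.86 [348.1 212.6] [601.3 -19.7  30. ]
top ledge 0.57 [328.3 218.3] [586.  30.  41.]
top bush_top 0.72 [326.1 202.8] [622.4  35.6  62. ]
top knob_top 0.51 [321.6 203.1] [618.7  46.5  88.5]
top bar_front 0.67 [325.6 219. ] [585.3  36.7  30. ]
top bar_rear 0.63 [286.6 224.2] [572.2 134.6  30. ]
top orange_stick 0.75 [301.  283.1] [424.2  99.6   0. ]
scene (array([ 72.48432657, 700.43195361, 798.78334922]), array([ 0.46600649, -0.60289874, -0.6481117 ]))
scene jig 0.64 [316.  272.1] [590.9  43.3   0. ]
scene channel_mouth 0.92 [300.7 288.8] [566.4 122.5  30. ]
scene channel_stop 0.95 [330.4 243.6] [600.8 -18.7  30. ]
scene ledge 0.68 [321.  257.2] [583.1  36.6  41. ]
scene bush_top 0.65 [302.9 242. ] [625.8  41.   62. ]
scene knob_top 0.78 [305.2 232.7] [620.2  39.8  88.5]
scene bar_front 0.82 [321.  263.6] [578.7  42.3  30. ]
scene bar_rear 0.68 [292.8 290.7] [575.2 135.5  30. ]
scene orange_stick 0.58 [366.6 328.9] [422.5 106.7   0. ]
```

View pics/top0.png

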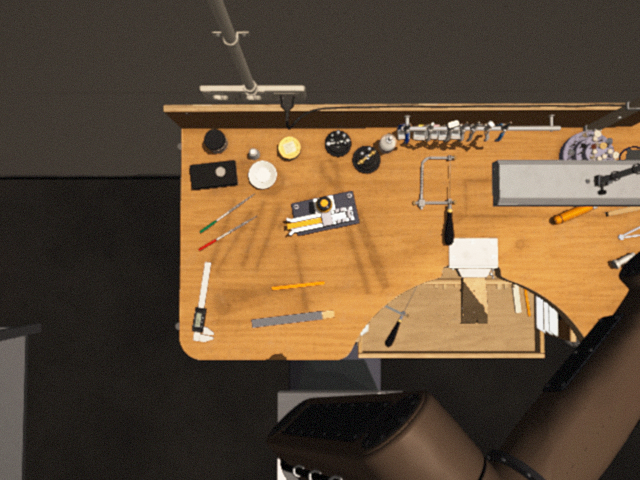

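View pics/scene0.png

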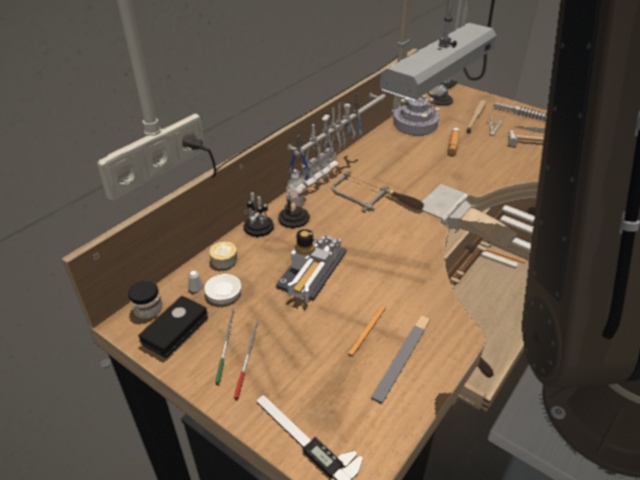

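Run:
```python
from h import *
cal_t=imaging.calibration("top"); cal_s=imaging.calibration("scene")
# lamp left-front corner triangulation
def tri(a,b):
    o1,d1=ray(cal_t,a);o2,d2=ray(cal_s,b)
    s=np.linalg.lstsq(np.c_[d1,-d2],o2-o1,rcond=None)[0];return (o1+d1*s[0]).round(),(o2+d2*s[1]).round()
print('lamp',tri((495,205),(384,88)),tri((497,162),(384,70)))
a,b=at(cal_t,(272,289),6),at(cal_t,(324,283),6);print('stick',a,b,np.degrees(np.arctan2(*(b-a)[[1,0]])))
q=robot.current_q()
for p in([430,90,300],[480,90,330],[620,35,150]):
    print(p,robot.solve_ik(p,down(-np.pi/2)))
```

```text
lamp (array([ 593., -316.,  273.]), array([ 653., -278.,  268.])) (array([ 681., -317.,  288.]), array([ 680., -317.,  288.]))
stick [409.41328728 172.83773945   6.        ] [424.5541103   40.98645031   6.        ] -83.44927132668423
[430, 90, 300] [ 0.65812446 -0.08745604 -0.34941459  0.         -1.30883778 -0.65812446]
[480, 90, 330] [ 0.58895634 -0.00862216 -0.20913618  0.         -1.37028231 -0.58895634]
[620, 35, 150] [ 0.37038921  0.32851072 -0.2161088   0.         -1.02617681 -0.37038921]
```

Run:
```python
from h import *
q0=robot.current_tcp_rot()
robot.move_to([200,-430,300],q0); print(robot.current_time_s())
robot.move_to([470,80,330],down(-np.pi/2)); print(robot.current_time_s(),robot.current_ee_pos())
im,cal=snap("wrist","w1.png"); print(ray(cal,(320,240)))
for n,z in(("channel_mouth",30),("channel_stop",30),("ledge",41),("bush_top",62),("knob_top",88.5),("bar_front",30),("bar_rear",30),("orange_stick",0)): find("wrist",cal,n,z)
```

```text
1.8667
3.9417 [470.05919824  79.35485378 329.90344284]
(array([468.8599641 ,  -1.56314149, 487.77187743]), array([-0.02862857,  0.30421644, -0.95263111]))
wrist channel_mouth 0.65 [234.4 221.3] [566.3 119.   30. ]
wrist channel_stop 0.86 [201.  113.7] [597.8 -13.3  30. ]
wrist ledge 0.97 [214.4 155.2] [582.9  34.1  41. ]
wrist bush_top 0.86 [183.5 162.1] [613.6  40.2  62. ]
wrist knob_top 0.67 [172.7 165. ] [616.6  40.7  88.5]
wrist bar_front 0.64 [214.9 152.9] [584.8  32.2  30. ]
wrist bar_rear 0.92 [235.1 229.7] [566.2 130.3  30. ]
wrist orange_stick 0.71 [351.8 208. ] [411.  108.3   0. ]
```

View pics/w1.png

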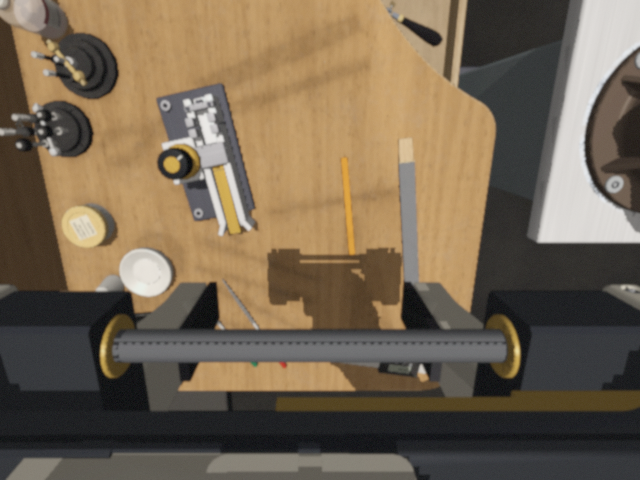

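```bash
cat >> h.py <<'E'
def stick(im,cal,z=6,xr=(380,460)):
    hsv=cv2.cvtColor(im,cv2.COLOR_RGB2HSV); m=cv2.inRange(hsv,(10,190,60),(24,255,255))
    n,l,s,_=cv2.connectedComponentsWithStats(m)
    out=[]
    for i in range(1,n):
        if s[i][4]<80: continue
        v,u=np.nonzero(l==i); P=np.array([at(cal,x,z)[:2] for x in zip(u,v)])
        (cx,cy),(w,h),a=cv2.minAreaRect(P.astype(np.float32))
        if xr[0]<cx<xr[1] and max(w,h)>50:
            d=np.linalg.svd(P-P.mean(0),full_matrices=False)[2][0]; d*=-np.sign(d[1])
            t=(P-P.mean(0))@d; out.append((np.array([cx,cy]),np.degrees(np.arctan2(d[1],d[0])),max(w,h),min(w,h)))
    return out
E
python3 - <<'E'
from h import *
im=cv2.cvtColor(cv2.imread('pics/w1.png'),cv2.COLOR_BGR2RGB)
print(stick(im,imaging.calibration("wrist")))
robot.move_to([415,90,170],down(-np.radians(85)))
im,cal=snap("wrist","w2.png");print(stick(im,cal)); find("wrist",cal,"orange_stick",0)
for n,z in(("channel_mouth",30),("bar_rear",30),("ledge",41),("channel_stop",30),("knob_top",88.5)): find("wrist",cal,n,z)
print(robot.current_time_s(),robot.current_ee_pos())
E
```

```text
[]
[]
wrist orange_stick 0.84 [308. 232.] [415.5 107.2   0. ]
wrist channel_mouth 0.86 [132.8 240. ] [566.  118.8  30. ]
wrist bar_rear none
wrist ledge 0.98 [ 94.6 133.4] [584.9  31.4  41. ]
wrist channel_stop 0.85 [82.7 63.5] [595.7 -18.   30. ]
wrist knob_top 0.93 [  4.1 144.1] [616.5  39.7  88.5]
5.4583 [415.56613932  90.22006948 170.60823991]
```

View pics/w2.png

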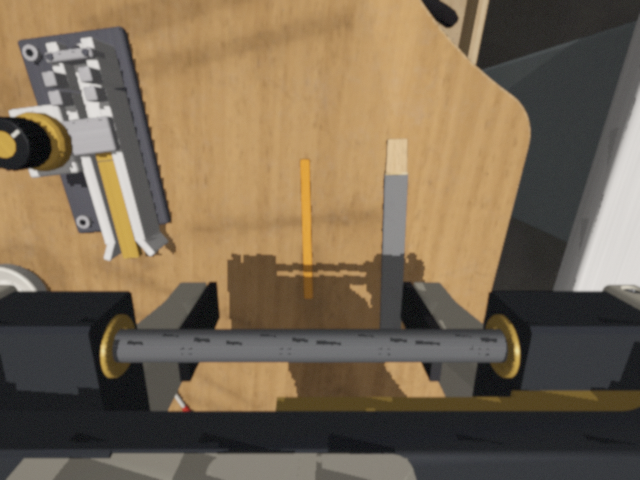

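Run:
```python
from h import *
cal=imaging.calibration("wrist")
a,b=at(cal,(306.3,158.5),6),at(cal,(308.3,298.5),6);d=b-a;print(a,b,np.linalg.norm(d))
d=-d/np.linalg.norm(d); th=np.arctan2(d[1],d[0]); print(np.degrees(th))
c=(a+b)/2; g=c-13*d; print('c',c,'g',g)
robot.move_gripper(0.45)
q=down(th)
robot.move_to([g[0],g[1],60],q)
robot.servo_line([g[0],g[1],1.5],vel=60); print(robot.current_ee_pos(),robot.current_contact_force())
robot.move_gripper(0.0); print(robot.current_grip_width()*88,robot.current_contact_force(),robot.current_ee_pos())
robot.servo_line([g[0],g[1],100],vel=120); print(robot.current_grip_width()*88,robot.current_ee_pos())
im,cal=snap("wrist","w3.png");print(robot.current_time_s())
for n,z in(("channel_mouth",30),("bar_rear",30),("ledge",41),("channel_stop",30)): find("wrist",cal,n,z)
```

```text
[421.80100703  38.56921716   6.        ] [408.57276379 172.26035482   6.        ] 134.34398649089067
-84.34918796553524
c [415.18688541 105.41478599   6.        ] g [413.90683436 118.35161208   6.        ]
[414.111756   118.54859726   1.74529584] [-0.34805338 -0.50541799 -0.44783903]
8.488513039963443 [-1.23807234  0.11991328  2.0012771 ] [414.03374825 118.44810541   1.61818072]
8.424123971800318 [413.42943502 118.03120687  99.3740087 ]
9.7
wrist channel_mouth 0.93 [ 73.8 223.3] [565.3 113.3  30. ]
wrist bar_rear 0.75 [ 75.9 248. ] [565.5 130.2  30. ]
wrist ledge 0.82 [12.6 85. ] [584.4  33.2  41. ]
wrist channel_stop none
```

View pics/w3.png

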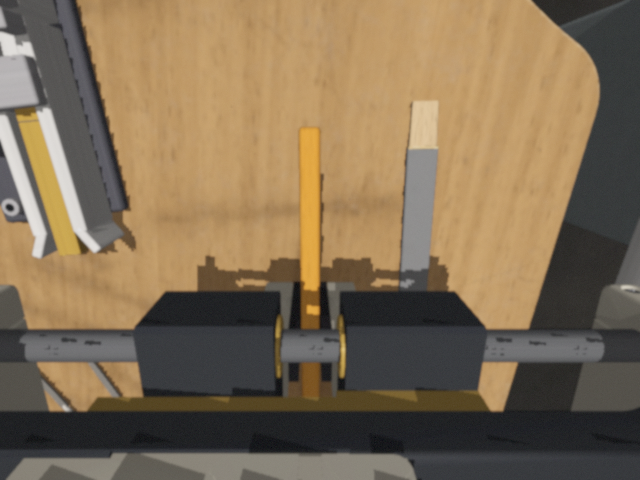

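Run:
```python
from h import *
th=np.radians(-77.6); d=np.array([np.cos(th),np.sin(th),0]); m=np.array([566,118,0.])
p=m-145*d; p[2]=75
robot.move_to(p+[0,0,25],down(th)); robot.servo_line(p)
print(robot.current_ee_pos(),robot.current_time_s())
im,cal=snap("wrist","w4.png")
for n,z in(("channel_mouth",30),("bar_rear",30),("ledge",41),("channel_stop",30),("bar_front",30)): find("wrist",cal,n,z)
pp=np.array(robot.current_ee_pos()); print('tip',proj(cal,[pp+80.5*d+[0,0,4.4]]), proj(cal,[m+k*d+[0,0,z] for k,z in((-20,38),(0,30),(40,38),(60,38))]))
```

```text
[534.07400572 258.57855145  74.82949127] 10.9833
wrist channel_mouth none
wrist bar_rear 0.92 [300.   19.2] [565.2 132.5  30. ]
wrist ledge none
wrist channel_stop none
wrist bar_front 0.72 [303.4  18. ] [563.7 131.7  30. ]
tip [[303.09029789 126.8053756 ]] [[ 304.60745466   28.01166927]
 [ 304.60867102  -14.68045381]
 [ 303.97226147 -130.29807194]
 [ 303.72702457 -191.41867444]]
```

View pics/w4.png

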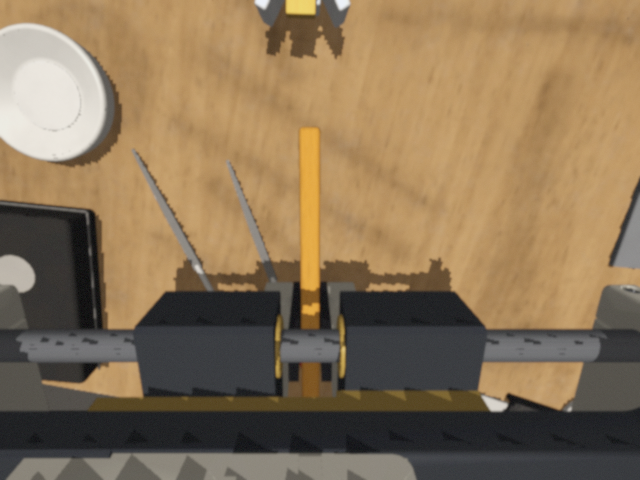

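Run:
```python
from h import *
th=np.radians(-77.6); d=np.array([np.cos(th),np.sin(th),0]); n=np.array([-d[1],d[0],0])
p=np.array(robot.current_ee_pos())+24*d+3.5*n; p[2]=45
robot.servo_line(p,vel=80)
print(robot.current_ee_pos(),robot.current_time_s(),robot.current_contact_force())
im,cal=snap("wrist","w5.png"); print(np.array(cal["intrinsics"])[0])
for nn,z in(("channel_mouth",30),("bar_rear",30)): find("wrist",cal,nn,z)
pp=np.array(robot.current_ee_pos()); print('tip',proj(cal,[pp+80.5*d+[0,0,4.4],pp+40*d+[0,0,4.4]]))
cv2.imwrite('pics/w5c.png',cv2.resize(cv2.cvtColor(im,cv2.COLOR_RGB2BGR)[0:300,180:450],None,fx=2,fy=2,interpolation=cv2.INTER_CUBIC))
```

```text
[543.85458891 236.82099189  44.69527214] 11.9167 [0.27072636 0.70308964 0.03156648]
[364.51413917   0.         309.65689606]
wrist channel_mouth none
wrist bar_rear 0.89 [308.7  62.3] [565.7 133.1  30. ]
tip [[305.75927818 125.88525827]
 [306.10413265 223.44448943]]
```

View pics/w5c.png

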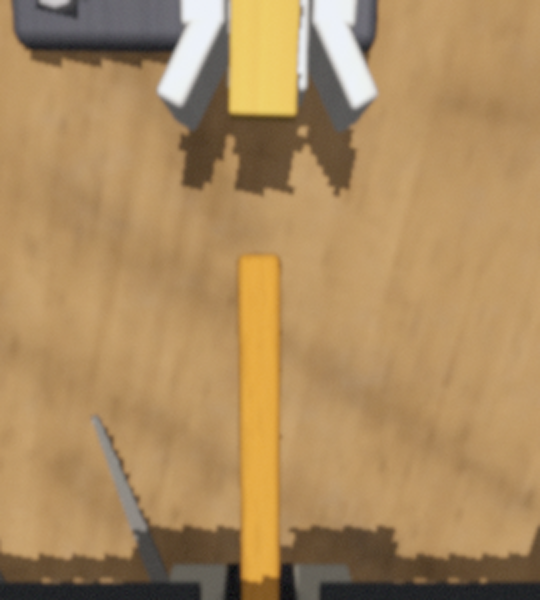

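Run:
```python
from h import *
th=np.radians(-77.6); d=np.array([np.cos(th),np.sin(th),0]); n=np.array([-d[1],d[0],0])
p=np.array(robot.current_ee_pos())-1.3*n; p[2]=33.2
robot.servo_line(p,vel=60)
f=lambda: np.array(robot.current_contact_force())
f0=f(); print('base',f0,robot.current_ee_pos(),robot.current_time_s())
s=0
def go(ds,v):
    global s; s+=ds; robot.servo_line(p+s*d,vel=v); F=f()-f0
    return F
print('18',go(18,80).round(2))
while s<75:
    F=go(4,60)
    if F@d<-3: break
print(s,F.round(2),robot.current_time_s())
while s<105 and F@d>-5:
    F=go(1.5,25); 
    print(s,(F@d).round(2),(F@n).round(2),F[2].round(2),end=' | ')
    if F@d<-5: break
print(robot.current_ee_pos(),robot.current_time_s(),robot.current_grip_width())
im,cal=snap("wrist","w6.png")
```

```text
base [-0.06487114  0.17701542 -0.46527938] [542.2361452  236.991704    32.58426184] 12.4167
18 [-0.07  0.33  1.03]
78 [ 0.28 -0.86  0.3 ] 16.5417
79.5 0.08 0.18 1.09 | 81.0 -0.44 -0.25 0.28 | 82.5 -6.96 -0.36 0.62 | [560.74876357 157.96087359  33.39614805] 17.2917 0.09171414982375274
```

View pics/w6.png

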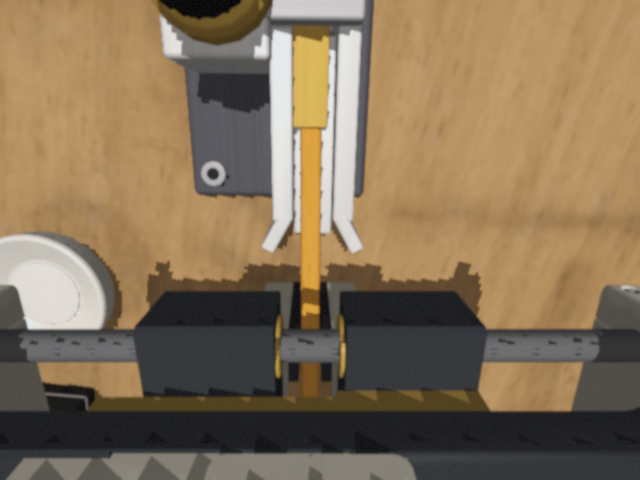

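Run:
```python
from h import *
th=np.radians(-77.6); d=np.array([np.cos(th),np.sin(th),0])
p=np.array(robot.current_ee_pos()); robot.servo_line(p-75*d,vel=130)
p=p-75*d+[0,0,60]; robot.servo_line(p,vel=150)
q=down(np.radians(-84.35)); g=[414,119]
robot.move_to(g+[50],q); robot.servo_line(g+[2.2],vel=60)
print(robot.current_ee_pos(),robot.current_contact_force(),robot.current_time_s())
robot.move_gripper(0.4); robot.servo_line(g+[90],vel=150)
robot.move_gripper(0.65)
robot.move_to([621,41,170],down(0.70)); print(robot.current_q(),robot.current_ee_pos(),robot.current_time_s())
im,cal=snap("wrist","w7.png")
find("wrist",cal,"knob_top",88.5); find("wrist",cal,"bush_top",62)
print(proj(cal,[[621,41,88.5]]))
```

```text
[414.13691113 119.11371168   2.11754428] [ 5.62434550e-04 -3.15003946e-01 -1.68436569e+00] 20.3167
[ 3.79503349e-01  3.13534756e-01 -1.88525983e-01 -1.05108636e-04
 -1.06891583e+00  1.89097053e+00] [620.78756008  41.13834523 169.91331067] 24.525
wrist knob_top 0.59 [309.4 246.5] [618.9  40.4  88.5]
wrist bush_top 0.69 [310.4 235. ] [619.5  40.   62. ]
[[310.70033011 243.72186368]]
```

View pics/w7.png

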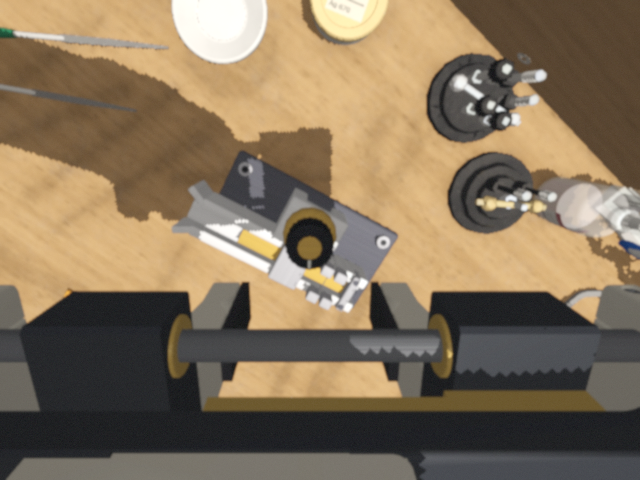

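Run:
```python
from h import *
f=lambda: np.array(robot.current_contact_force())
robot.servo_line([621,41,66.5],vel=110)
f0=f();m0=np.array(robot.current_ft_torque()); print(f0,m0,robot.current_ee_pos())
robot.move_gripper(0.0); print(robot.current_grip_width()*88,(f()-f0).round(2),robot.current_ee_pos(),robot.current_time_s())
np.save('f0.npy',np.r_[f0,m0])
for h in range(1,13):
    robot.servo_line([621,41,66.5+h],vel=15); F=f()-f0
    print(h,F.round(1),(np.array(robot.current_ft_torque())-m0).round(2),np.round(robot.current_ee_pos()[2],2))
    if F[2]<-14: break
print(robot.current_time_s())
im,cal=snap("wrist","w8.png")
```

```text
[-0.03503514 -0.51254266  1.04547654] [-0.17396551  0.01304214  0.03237353] [621.54797065  41.12543718  67.20581898]
33.28512687336894 [-1.48  3.5   2.47] [621.0141168   41.29928583  66.83175704] 26.2917
1 [-0.2  3.4 -4.5] [ 0.99  0.1  -0.02] 67.0
2 [-0.2  4.1 -4.9] [ 1.26 -0.06 -0.01] 68.17
3 [ 0.5  4.5 -5.7] [ 1.42  0.17 -0.08] 69.37
4 [-1.4  4.7 -6.8] [ 1.58  0.26 -0.05] 70.46
5 [-1.6  5.2 -7.1] [1.71 0.36 0.01] 71.44
6 [-0.9  4.9 -7.5] [ 1.77  0.45 -0.05] 72.44
7 [-1.1  5.5 -7.7] [ 1.88  0.39 -0.08] 73.36
8 [  2.3   5.2 -16.5] [ 1.79 -0.59 -0.11] 73.67
28.2917
```

```bash
cat > turn.py <<'E'
from h import *
import json,sys
b=np.load('f0.npy'); f0,m0=b[:3],b[3:]
def rd(k=3):
    F=np.mean([np.r_[robot.current_contact_force(),robot.current_ft_torque()] for _ in range(k)],0)
    return F-b
try: st=json.load(open('st.json'))
except Exception: st=dict(a=0.0,p=[621,41,74.3])
def turn(upto,step,tmax,ft,quiet=1):
    k=0
    while st['a']<upto-1e-6:
        F=rd(); p=np.array(st['p']); 
        p[:2]+=np.clip(0.03*F[:2],-.15,.15); p[2]+=2.6*step+np.clip(0.05*(F[2]-ft),-.35,.35)
        st['a']+=step; st['p']=p.tolist()
        robot.move_to(p,down(0.70-st['a'])); json.dump(st,open('st.json','w'))
        F=rd(); k+=1
        if k%quiet==0: print(round(st['a'],2),F.round(2)[[0,1,2,5]],np.round(robot.current_ee_pos(),2),round(robot.current_time_s(),2))
        if F[5]>tmax: print('torque',F[5],st['a']);break
E
python3 - <<'E'
from turn import *
turn(0.36,0.12,0.25,-13)
turn(1.32,0.12,0.25,-13,2)
E
```

```text
0.12 [  0.22   3.37 -11.34  -0.17] [620.94  40.96  74.43] 28.59
0.24 [-0.19  2.11 -9.12 -0.18] [621.04  40.9   75.07] 28.84
0.36 [ 0.72 -0.22 -7.56 -0.12] [621.1   40.84  75.57] 29.09
0.6 [  2.02  -3.96 -10.57  -0.16] [621.04  40.61  76.28] 29.59
0.84 [  1.52  -4.59 -11.44  -0.17] [620.97  40.23  76.94] 30.09
1.08 [  2.85  -4.44 -12.58  -0.14] [620.84  39.88  77.56] 30.59
1.32 [  0.78  -4.75 -12.38  -0.1 ] [620.66  39.51  78.16] 31.09
```

```bash
cat >> turn.py <<'E'
def turn2(upto,step,ft,tmax=9,e=1.8,c=0.03,kz=0.05):
    x=lambda a: np.array([np.cos(.7-a),np.sin(.7-a)])
    while st['a']<upto-1e-6:
        F=rd(); p=np.array(st['p'])
        p[:2]+=e*(x(st['a']+step)-x(st['a']))+np.clip(c*F[:2],-.15,.15); p[2]+=2.6*step+np.clip(kz*(F[2]-ft),-.35,.35)
        st['a']+=step; st['p']=p.tolist()
        robot.move_to(p,down(0.70-st['a'])); json.dump(st,open('st.json','w'))
        F=rd(5); print(round(st['a'],2),F.round(2)[[0,1,2,5]],np.round(robot.current_ee_pos(),2),round(robot.current_time_s(),2))
        if F[5]>tmax: print('torque');break
E
python3 - <<'E'
from turn import *
turn2(1.8,0.08,-4)
im,cal=snap("wrist","w9.png"); im,cal=snap("scene","s9.png")
E
```

```text
1.4 [ 0.8  -4.91 -9.75 -0.1 ] [620.59  39.43  78.21] 31.34
1.48 [ -0.05  -4.42 -10.46  -0.08] [620.54  39.3   78.2 ] 31.59
1.56 [ -0.3   -4.48 -10.26  -0.1 ] [620.48  39.21  78.13] 31.84
1.64 [-1.36 -4.39 -7.86 -0.14] [620.42  39.04  78.2 ] 32.09
1.72 [-1.29 -3.31 -7.14 -0.1 ] [620.33  38.94  78.37] 32.34
1.8 [-2.29 -3.82 -5.75 -0.1 ] [620.23  38.82  78.58] 32.59
```

View pics/w9.png

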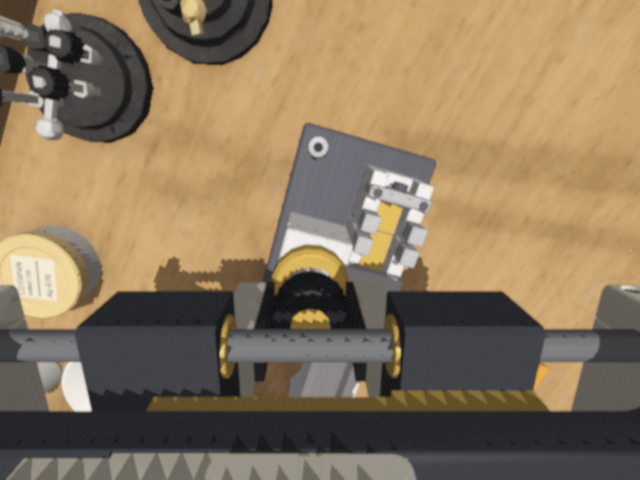

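Run:
```python
from turn import *
turn2(2.68,0.08,-3,tmax=0.10)
print(robot.current_q()[5])
```

```text
1.88 [-2.58 -3.31 -3.71 -0.14] [620.11  38.74  78.76] 32.94
1.96 [-3.3  -3.21 -3.33 -0.15] [619.95  38.66  78.93] 33.19
2.04 [-3.47 -2.88 -3.46 -0.18] [619.83  38.58  79.18] 33.44
2.12 [-4.   -3.21 -1.85 -0.06] [619.7   38.56  79.4 ] 33.69
2.2 [-3.77 -1.93 -1.84 -0.16] [619.56  38.53  79.56] 33.94
2.28 [-3.61 -1.08 -1.1  -0.1 ] [619.42  38.5   79.8 ] 34.19
2.36 [-3.94 -0.56 -1.11 -0.09] [619.26  38.45  80.01] 34.44
2.44 [-2.72 -0.37 -2.17 -0.12] [619.03  38.46  80.17] 34.69
2.52 [-2.35 -1.48 -3.08  0.03] [618.82  38.45  80.34] 34.94
2.6 [-2.08 -0.29 -5.2  -0.  ] [618.61  38.42  80.52] 35.19
2.68 [-3.21  0.85 -2.45 -0.03] [618.17  38.44  80.69] 35.44
-0.7820397148852862
```

Run:
```python
from turn import *
turn2(2.92,0.06,-3,tmax=0.15)
im,cal=snap("scene","s10.png"); im2,cal2=snap("wrist","w10.png")
for nn,z in(("channel_stop",30),("bar_front",33),("ledge",41),("knob_top",102)): find("scene",cal,nn,z); find("wrist",cal2,nn,z)
```

```text
2.74 [-4.    0.14 -2.49 -0.06] [618.03  38.5   80.84] 35.69
2.8 [-4.38 -0.57 -3.45 -0.05] [617.83  38.5   80.95] 35.94
2.86 [-1.42  3.74 -4.27  0.08] [617.61  38.77  81.24] 36.19
2.92 [-1.53  1.94 -1.18  0.03] [617.59  38.89  81.55] 36.44
scene channel_stop 0.71 [329.8 247.4] [594.5  -8.3  30. ]
wrist channel_stop 0.6 [278.2 167.7] [596.5 -17.6  30. ]
scene bar_front 0.52 [332.2 242.6] [597.6 -20.9  33. ]
wrist bar_front 0.7 [277.3 172.6] [598.1 -15.9  33. ]
scene ledge 0.72 [318.4 258.7] [584.5  43.5  41. ]
wrist ledge 0.64 [348.1 227.2] [584.1  31.8  41. ]
scene knob_top 0.33 [302.8 285.4] [522.5 167.9 102. ]
wrist knob_top 0.76 [308.  325.6] [617.9  39.4 102. ]
```

Run:
```python
from turn import *
robot.move_gripper(0.65); p=np.array(robot.current_ee_pos()); print(p,rd(5).round(2))
q=down(0.7-st['a'])
robot.move_to([619.8,40,175],q); print(robot.current_time_s())
im,cal=snap("wrist","w11.png"); r=find("wrist",cal,"knob_top",101.5); find("wrist",cal,"bar_front",33); find("wrist",cal,"channel_stop",30)
print(proj(cal,[[619.8,40,101.5],[619.8,40,88.5]]), robot.current_ee_pos())
a=im[120:330,180:460]
cv2.imwrite('pics/w11c.png',cv2.resize(cv2.cvtColor(a,cv2.COLOR_RGB2BGR),(784,588),interpolation=cv2.INTER_CUBIC))
```

```text
[617.50293489  38.65795102  81.25548248] [-0.28  0.2  -0.95  0.19 -0.02 -0.04]
38.0583
wrist knob_top 0.86 [309.5 248.5] [619.3  39.8 101.5]
wrist bar_front 0.59 [542.2 132.4] [427.6  92.7  33. ]
wrist channel_stop 0.73 [407.6 252.8] [567.6 115.4  30. ]
[[309.1221948  249.06758898]
 [309.16212715 243.02230388]] [619.07164453  39.76987004 173.75763965]
```

View pics/w11c.png

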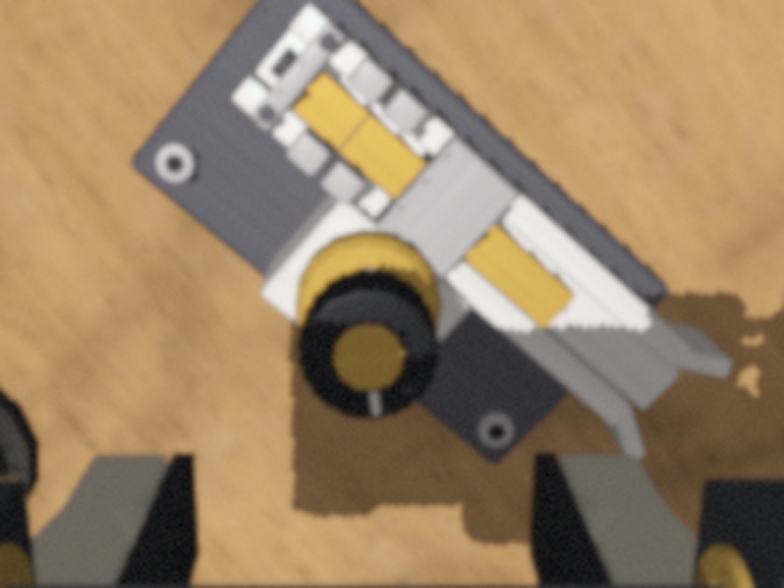

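```bash
cat > t2.py <<'E'
from h import *
K=np.array([619.3,40.0])
def rd(k=10): return np.mean([np.r_[robot.current_contact_force(),robot.current_ft_torque(),robot.current_tau()[5]] for _ in range(k)],0)
def show(a,b):
    F=rd()-b; print(round(a,2),F.round(2)[[0,1,2,5,6]],np.round(robot.current_ee_pos(),2),round(robot.current_time_s(),2)); return F
E
python3 - <<'E'
from t2 import *
import json
a=2.92
robot.servo_line([*K,77.5],frame=down(.7-a),vel=110); robot.hold(0.2); b=rd(); print('base',b.round(3)); 
robot.move_gripper(0.0); robot.hold(0.1); print(robot.current_grip_width()*88); show(a,b)
p=np.array([*K,77.5])
for i in range(8):
    a+=0.05; F=rd()-b; p[:2]+=np.clip(.03*F[:2],-.15,.15); p[2]+=.13+np.clip(.04*F[2],-.2,.2)
    robot.move_to(p,down(.7-a)); robot.hold(0.05); F=show(a,b)
    if F[5]>.3: break
json.dump(dict(a=a,p=p.tolist(),b=b.tolist()),open('st2.json','w'))
snap("wrist","w12.png")
E
```

```text
base [ 0.05  -0.464 -0.464 -0.006  0.016 -0.02   0.   ]
33.29025890680733
2.92 [-3.92  2.34  4.   -0.02  0.01] [619.02  40.28  77.45] 40.12
2.97 [-2.95  4.02  0.75  0.05 -0.11] [618.98  40.23  77.59] 40.42
3.02 [-1.86  6.14 -2.67  0.03 -0.13] [618.87  40.18  77.71] 40.72
3.07 [-1.21  2.75 -3.65 -0.01 -0.03] [618.78  40.27  77.82] 41.02
3.12 [-3.21  1.37  0.89  0.15 -0.12] [618.64  40.17  77.92] 41.32
3.17 [-2.98  0.57  0.26  0.03 -0.11] [618.61  40.24  78.05] 41.62
3.22 [-5.81  1.04  2.95  0.04 -0.2 ] [618.55  40.19  78.14] 41.92
3.27 [-2.87  0.5  -2.65 -0.01 -0.07] [618.81  40.49  78.51] 42.22
3.32 [-1.84 -1.23 -2.83  0.05 -0.12] [618.99  40.52  78.64] 42.52
```

```bash
cat >> t2.py <<'E'
def tick(im,cal,K3,rng=(9,15.5)):
    # brightest, least saturated ring sample -> world angle of tick on plane z
    best=[]
    for ang in np.radians(np.arange(0,360,2)):
        pts=[[K3[0]+r*np.cos(ang),K3[1]+r*np.sin(ang),K3[2]] for r in np.arange(*rng,.5)]
        uv=proj(cal,pts); v=[im[int(round(y)),int(round(x))].astype(float).min() for x,y in uv]
        best.append((np.mean(v),np.degrees(ang)))
    best.sort(reverse=True); return [(round(x),round(y)) for x,y in best[:6]]
E
python3 - <<'E'
from t2 import *
import json
s=json.load(open('st2.json')); a=s['a']
robot.move_gripper(0.65); q=down(.7-a)
robot.servo_line([*K,175],frame=q,vel=160); robot.hold(.15)
im,cal=snap("wrist","w13.png"); find("wrist",cal,"knob_top",101.5); print(proj(cal,[[*K,101.5]]),robot.current_ee_pos(),robot.current_time_s())
def circ(f,y0,y1,x0,x1):
    g=cv2.imread('pics/'+f)
    m=(g.max(2)<75).astype(np.uint8); m[:y0]=0;m[y1:]=0;m[:,:x0]=0;m[:,x1:]=0
    n,l,st,c=cv2.connectedComponentsWithStats(m); i=1+np.argmax(st[1:,4]); print(f,st[i],c[i].round(1))
    # tick: bright low-saturation pixels in ring below centre
    hsv=cv2.cvtColor(g,cv2.COLOR_BGR2HSV); cx=st[i][0]+st[i][2]/2; cy=st[i][1]+st[i][3]-st[i][2]/2
    Y,X=np.mgrid[:480,:640]; r=np.hypot(X-cx,Y-cy); w=(r>14)&(r<24)&(hsv[...,1]<110)
    val=np.where(w,np.clip(hsv[...,2].astype(float)-110,0,None),0); k=val>0
    an=np.degrees(np.arctan2(Y-cy,X-cx)); h=np.histogram(an[k],bins=np.arange(-180,181,10),weights=val[k])
    print('centre',cx,cy,[(int(h[1][j]),int(h[0][j])) for j in np.argsort(-h[0])[:5]], 'mean near max', (lambda j:np.average(an[k&(abs(an-h[1][j]-5)<15)],weights=val[k&(abs(an-h[1][j]-5)<15)]))(np.argmax(h[0])))
circ('w7.png',195,290,275,345); circ('w11.png',200,290,280,345); circ('w13.png',200,290,280,345)
g=[cv2.imread('pics/'+f)[195:285,265:355] for f in('w7.png','w11.png','w13.png')]
g.append(cv2.imread('pics/w13.png')[100:280,180:460]) 
row=np.hstack([cv2.resize(x,(260,260),interpolation=cv2.INTER_CUBIC) for x in g[:3]]); b=cv2.resize(g[3],(502,323)); b=cv2.copyMakeBorder(b,0,0,0,780-502,0)
cv2.imwrite('pics/cmp.png',np.vstack([row,b]))
E
```

```text
wrist knob_top 0.88 [309.7 253.7] [619.3  40.6 101.5]
[[308.92704315 253.23411993]] [618.85670187  39.86448447 173.87429627] 44.2167
w7.png [ 285  218   48   50 1355] [309.5 240.6]
centre 309.0 244.0 [(90, 346), (150, 58), (80, 57), (160, 52), (170, 14)] mean near max 90.58575082745901
w11.png [ 286  217   59   59 1911] [316.6 244.3]
centre 315.5 246.5 [(90, 81), (-30, 56), (-20, 18), (-180, 0), (-140, 0)] mean near max 96.77494987854213
w13.png [ 286  220   59   54 1709] [312.6 244.8]
centre 315.5 244.5 [(-20, 270), (-30, 251), (80, 163), (-10, 103), (70, 30)] mean near max -17.620316564786116
```

View pics/cmp.png

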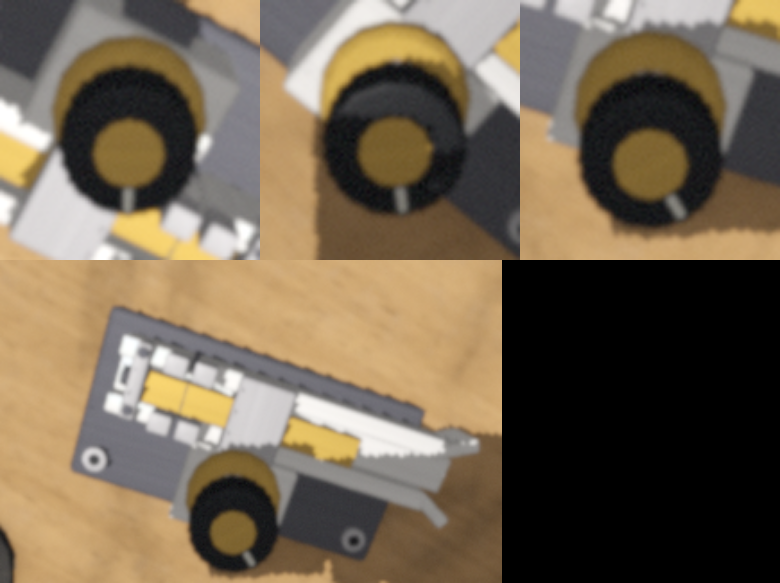

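Run:
```python
from t2 import *
a=3.32; p=[*K,73]
robot.servo_line(p,frame=down(.7-a),vel=130); robot.hold(0.15); b=rd()
robot.move_gripper(0.0); show(a,b)
for i in range(5):
    a+=0.1; robot.move_to(p,down(.7-a)); show(a,b)
robot.move_gripper(0.65)
robot.servo_line([*K,175],frame=down(.7-a),vel=160); robot.hold(.15)
im,cal=snap("wrist","w14.png"); print(proj(cal,[[*K,101.5]]),robot.current_time_s())
g=cv2.imread('pics/w14.png').astype(int)
# profile of min-channel on ring r=20px round knob centre, for w11,w13 (known 83,58 deg) and w14
for f,c in(('w11.png',(311.7,246.9)),('w13.png',(310,251.4)),('w14.png',None)):
    g=cv2.imread('pics/'+f)
    if c is None:
        t=cv2.imread('pics/w13.png')[238:264,297:323]; r=cv2.matchTemplate(g[215:290,280:345],t,cv2.TM_CCOEFF_NORMED)
        _,s,_,l=cv2.minMaxLoc(r); c=(280+l[0]+13,215+l[1]+13.4); print('match',s,c)
    o=[]
    for d in range(0,360,4):
        A=np.radians(d); v=[g[int(round(c[1]+r*np.sin(A))),int(round(c[0]+r*np.cos(A)))].min() for r in(16,18,20)]
        o.append(int(np.mean(v)))
    print(f,[(4*i,o[i]) for i in np.argsort(o)[::-1][:8]])
```

```text
3.32 [-1.9   3.52  1.25 -0.04  0.01] [619.21  40.27  73.02] 45.83
3.42 [-3.7   3.23  4.78  0.02 -0.6 ] [619.01  40.2   73.19] 46.08
3.52 [-5.58  6.75  3.57 -0.12 -0.4 ] [619.    40.21  73.26] 46.33
3.62 [-2.82  3.16 -2.07  0.07 -0.41] [618.99  40.17  73.22] 46.58
3.72 [-6.49  7.15  2.01 -0.11 -0.47] [618.76  40.03  72.96] 46.83
3.82 [ 2.09  0.31 -2.01  0.02 -0.58] [619.43  40.09  72.94] 47.08
[[310.60922213 253.09641832]] 48.7167
w11.png [(np.int64(84), 107), (np.int64(80), 96), (np.int64(88), 78), (np.int64(248), 56), (np.int64(256), 56), (np.int64(244), 55), (np.int64(268), 55), (np.int64(272), 55)]
w13.png [(np.int64(60), 118), (np.int64(56), 104), (np.int64(64), 101), (np.int64(52), 64), (np.int64(68), 59), (np.int64(72), 27), (np.int64(48), 26), (np.int64(276), 25)]
match 0.9234467148780823 (310, 251.4)
w14.png [(np.int64(28), 122), (np.int64(32), 115), (np.int64(24), 101), (np.int64(36), 80), (np.int64(20), 52), (np.int64(40), 34), (np.int64(96), 28), (np.int64(16), 28)]
```

Run:
```python
from h import *
robot.servo_line([600,40,250],vel=150)
im,cal=snap("scene","s_end.png"); find("scene",cal,"orange_stick",0); find("scene",cal,"bar_front",33); find("scene",cal,"channel_stop",30); find("scene",cal,"knob_top",102)
print(robot.current_contact_force(),robot.current_time_s()); robot.finish_job()
```

```text
scene orange_stick 0.8 [367.8 332.1] [416.3 111.8   0. ]
scene bar_front 0.74 [332.  244.4] [594.4 -15.9  33. ]
scene channel_stop 0.82 [330.6 246.9] [594.  -10.6  30. ]
scene knob_top 0.76 [303.6 228.9] [619.6  45.2 102. ]
[ 0.44238631  0.42291166 -0.90936517] 49.6333
the job is handed in; nothing more can be done
```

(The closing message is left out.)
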